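# Hook the parts tray out of the drying tunnel

## Robot

A 6-joint arm with a two-finger parallel gripper is mounted at the origin on a cart in front of the work surface, level with it; the furniture and walls round the work are solid. World frame = base frame: x ahead of the robot, y to its left, z up, the work surface at z = 0. Lengths are in m, angles in degrees, forces in N, time in s.
With the tool pointing down it reaches from about 0.275 to 0.975 m from the base axis. Payload 8.4 kg.
Tool frame: the origin (TCP) lies on the centre line of the jaws, within the pads' length; the fingertips stand 8 mm ahead of it and the grasp point (between the pads) lies 11 mm behind it; z points along the fingers, y is the direction in which the jaws open and shut (so a half turn about z gives the same grasp; the last joint's range is limited). The gripper opens to 92 mm and grips with 3 to 60 N. Pads are 20 mm wide; open, the fingers measure 128 mm over their backs; the gripper's body (75 mm by 189 mm) begins 69 mm behind the grasp point.
Start: joints at [-64.022, 20.225, 93.587, -0, 66.188, -0.138], TCP at [0.275, -0.561, 0.198] pointing down, gripper open.
Joint ranges: [-150.9, 150.9], [-52.94, 120.26], [3.33, 152.33], [-74.26, 254.26], [0, 154.13], [-172.89, 172.89]. Speed limits (degrees/s): [127.2, 127.2, 159.86, 180, 180, 180].

## Interface

Orientations are given as [roll, pitch, yaw] about the fixed x, y, z axes, in that order (R = Rz(yaw) Ry(pitch) Rx(roll)).
In Python, from station import get_obs, snapshot, job gives the robot as it stands. The module is installed in compiled form; this text tells all that it offers.
- The arm moves only by the tool carry_out, never from a script. Its argument "moves" is a list of rows, each a list of 6 numbers: the shift along the tool's x, y, z as a fraction of full scale, then the turn, a rotation vector about the tool's x, y, z as a fraction of full scale. A call has 1 to 12 rows; each row shifts and turns the pose as measured when the row begins, along the tool's axes as they then stand; what a row does not reach is not made up. Full scale, the value 1, is 0.5 m for a shift and 90 degrees for a turn. A row lasts 1/8 s, in which the tool goes at most 62.5 mm and 10.7 degrees, less where a joint would pass 70% of its speed; a pose out of reach is approached as far as the arm can. A call with a number of a shift or a turn outside -1 to 1 is refused whole. A call with a gripper value outside its range is refused whole. "claw" is the closure, from 0 (fully open) to 1 (shut), set as the call begins (left out, the last holds). The fingers move at their own pace and stop on an object; the grip force is fixed at half the most. Time passes only in rows, so rows that do not move let the fingers close. It gives the time, the measured TCP pose, the force and the opening at its end, in the units of the state.
- get_obs(): the state, without advancing time (a new reading comes with each control period).
- snapshot(name): name is "scene" or "top" or "wrist"; returns a dict with "pixels" (420x560x3 uint8, blue, green, red), "z_map" (420x560 float32, m along the optical axis (not along the pixel's ray), 0 where there is no reading), "intrinsics" (3x3 intrinsics, pixels), "view" (4x4, takes a point from world to camera coordinates). Camera axes: x right, y up, looking along -z (the intrinsics and any distortion apply to the point x, -y, -z); pixel columns grow to the right and rows downward; lengths in m; the calibration is good to about 2 mm. A picture is of the moment at which its call begins.
- job.hand_in(): hands the job in, once; it reports no verdict.
The state is a dict: "t": time; "joint_pos": joint angles; "qvel": joint speeds; "effort": joint torques, N m; "ee_pos": TCP position; "orientation": TCP orientation; "force": force on the tool from outside, world axes, zero at the start; "torque": the same for the moment, N m; "finger_gap": opening from 0.0 (shut) to 1.0 (fully open).
Only numpy, scipy, OpenCV 4.12 (cv2) and the standard library are available. Lean on these libraries where they do the work, as an engineer would, in place of code of your own. Each camera call takes 0.05 s, during which the arm holds its last target. There are 200 camera calls.

## Task

Take the orange-handled drag hook from its black rubber pad, drop its tip into the pull eye of the blue tray in the drying tunnel and drag the tray out, keeping the gripper off the tray, until you feel it bear firmly but gently against both rubber-capped stop screws, and hold it there for about half a second. Then unhook, leaving the tray out, and stand the hook upright on its pad again, grip and tip both on the pad. Both adapters must stay standing in the tray, and the other things beside the work must be left alone.

Things in the scene. Friction and masses are not known exactly. Their poses are not given: they have to be found in the camera images.
- hook: drag hook, 140 g. Orange upright grip 28 (x) x 26 (y) x 72 (z) mm, origin under the centre of its foot, z up. A 9 mm shank leaves it along +x, axis 42 mm above the foot, to x = 88 mm, then bends down to a vertical tip at x = 100 mm ending level with the foot. It stands on foot and tip. Pick it by the 26 mm wide sides (fingers closing along its y), firmly (60 N or more), or it turns under load
- hook_tip (a point): lowest point of the hook's tip, 100 mm along the hook's +x from its origin, level with the foot
- pad: black rubber pad 180 (x) x 80 (y) x 4 mm, fixed; origin on the worktop under its centre. The hook starts on it, its +x roughly along the pad's +x, grip about 45 mm to the -x side of the centre. At the end grip foot centre and tip must both be over the pad, either way round
- tray: loose blue open tray 130 (x) x 90 (y) x 38 (z) mm, walls 4 mm, with two adapters in it, in all 0.5 to 0.8 kg; origin under its centre. It lies in the rack with its eye towards the robot (-x) and slides along the rack's x with 2 mm of play each side. It takes about 1.5 to 6 N to slide, different each time
- eye (a point): centre of the tray's steel pull eye: a flat level ring (hole axis vertical), hole 18 mm, wire 7 mm, outer diameter 32 mm, 22 mm in front of the tray's front face, 26 mm above its underside; axes as the tray. The hook tip goes in from above; its end 8 to 20 mm below the eye's centre is right
- tray_front (a point): middle of the tray's front (-x) face, 20 mm above the underside. Its axes are the tray's
- rack: drying tunnel, fixed: base plate 310 x 120 x 6 mm; rear part roofed in grey (165 mm deep, 106 wide, underside 100, top 105 mm above the worktop); in front an open apron, 150 mm, with side rails 20 mm high. Origin on the worktop under the middle of the roof's front edge, tunnel to +x. The tray is dragged along -x. The eye starts 15 to 45 mm in front of the roof's edge
- out_stop: stop bracket fixed on the apron: two posts 14 mm wide, 34 high at y = +-36 mm, joined by a bar 4 mm high; eye and hook pass between. Origin 6 mm above the worktop, midway, in the plane of the posts' tray-side faces; x as the rack. Each post has a rubber-capped screw (cap 14 mm) standing out 9 to 31 mm to the tray, set anew each time: feel for it, pull 5 to 10 N above sliding. It is stiff
- adapter_a: dark metal adapter about 47 x 52 x 71 mm standing in the front of the tray; origin at the centre of its underside, z up
- adapter_b: dark metal adapter about 47 x 54 x 62 mm standing in the rear of the tray; origin at the centre of its underside, z up
- paste_tin: bystander: round tin 52 mm diameter, 50 mm high, left of the tunnel
- screwdriver: bystander: screwdriver with yellow handle, 148 mm long, lying right of the rack
- nut: bystander: dark round nozzle nut 22 mm, standing behind the pad, left of the tin
Things that resemble listed ones, but are neither listed nor needed, are in the scene too. What is shaped like the adapter_a but green or red is not meant.

How it is judged:
By the outcome, as a careful person would: the job done as asked, in the order asked, and still so for the second after the job is handed in, with the robot touching nothing.
It also fails if it takes over 67 s, if anything falls off the work surface, if the arm or the gripper's body presses on something with over 40 N, if the wrist force passes 120 N, or if a joint passes its speed limit or range.

## Working session

There is one attempt and no reset: what is moved stays moved. The work goes in short steps, Python scripts to look and compute and a tool call to move; the robot and the scene stay as the last step left them, time stands still between calls to the robot, and variables do not carry over. Pictures are saved under pics/ and viewed, about 8 in all and at most 12, crops included, and the job is handed in when it is done.

Besides the shell and the picture viewer there is one more tool, called after "Call:" by a JSON object that holds its "name" and its "arguments". carry_out: Moves the arm, as the interface text tells. Its arguments: {"type":"object","properties":{"moves":{"type":"array"},"claw":{"type":"number"}},"required":["moves"]}

```bash
mkdir -p pics
cat > h.py <<'E'
import numpy as np, cv2
from station import get_obs, snapshot, job
def grab(n):
    s=snapshot(n); np.savez(f'{n}.npz',**s); return s
def ld(n): return dict(np.load(f'{n}.npz'))
def world(s,u,v,z=None):
    """pixel->world using depth map, or ray to plane z"""
    K=s['intrinsics'];V=s['view'];R=V[:3,:3];t=V[:3,3]
    u=np.asarray(u,float);v=np.asarray(v,float)
    d=np.stack([(u-K[0,2])/K[0,0],-(v-K[1,2])/K[1,1],-np.ones_like(u)],-1)
    if z is None:
        D=s['z_map'][v.astype(int),u.astype(int)][...,None]
        return (d*D-t)@R
    dw=d@R; c=-t@R
    return c+dw*((z-c[2])/dw[...,2])[...,None]
def pix(s,p):
    q=s['view'][:3,:3]@np.asarray(p)+s['view'][:3,3]; K=s['intrinsics']
    return K[0,0]*q[0]/-q[2]+K[0,2], K[1,1]*-q[1]/-q[2]+K[1,2]
E
python3 - <<'E'
from h import *
for n in ['scene','top']:
    s=grab(n); cv2.imwrite(f'pics/{n}0.png',s['pixels']); print(n,s['intrinsics'].round(1).tolist(),s['view'].round(3).tolist(),(s['z_map']>0).mean())
print(get_obs())
E
```

```text
scene [[543.5, 0.0, 280.2], [0.0, 543.5, 212.0], [0.0, 0.0, 1.0]] [[-0.89, -0.455, -0.013, 0.548], [0.326, -0.657, 0.679, -0.239], [-0.318, 0.6, 0.734, -1.057], [0.0, 0.0, 0.0, 1.0]] 0.9961649659863946
top [[505.3, 0.0, 280.8], [0.0, 505.3, 205.5], [0.0, 0.0, 1.0]] [[-0.084, -0.996, -0.006, 0.036], [0.974, -0.083, 0.212, -0.594], [-0.212, 0.012, 0.977, -1.232], [0.0, 0.0, 0.0, 1.0]] 0.9961819727891157
{'t': 0.1, 'joint_pos': array([-6.40229036e+01,  2.02571726e+01,  9.36231917e+01,  3.42483251e-04,
        6.61880123e+01, -1.36465084e-01]), 'qvel': array([ 0.01563291, -0.21203871, -0.08120388, -0.03154813,  0.0098172 ,
       -0.07538362]), 'effort': array([ 9.57481170e-04, -5.94901264e+01, -3.34932375e+01,  6.99351146e-02,
        1.83131627e-02, -4.90898697e-05]), 'ee_pos': array([ 0.27491025, -0.56079261,  0.19756557]), 'orientation': array([-1.79931624e+02, -4.76020386e-04,  2.61134228e+01]), 'force': array([-0.80680779, -0.49721673,  1.02320651]), 'torque': array([ 0.01707857,  0.04758434, -0.02825331]), 'finger_gap': 0.9975733373130874}
```

View pics/scene0.png

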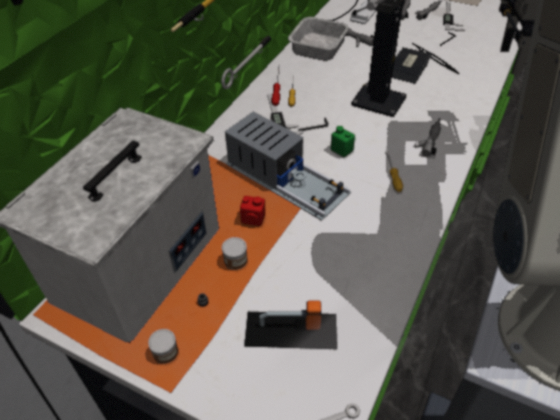

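View pics/top0.png

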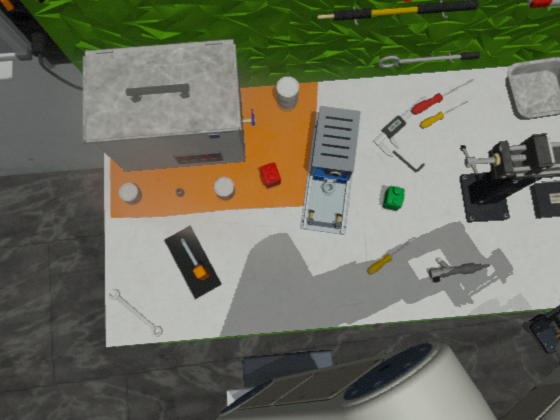

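Candidates: the hook is the orange block on the black pad at top (200,272) / scene (314,315). Lookalikes are the orange/yellow screwdrivers at (380,263) and (430,118). The tray's blue front is at top (333,172), with its eye at (327,187); other blue is on the oven (252,117) and (213,135). The green (395,197) and red (270,175) adapters are decoys. I'll check this choice with a close crop and take measurements.

Run:
```python
from h import *
s=ld('top');im=s['pixels']
a=cv2.resize(im[95:245,285:385],None,fx=4,fy=4,interpolation=cv2.INTER_CUBIC)
b=cv2.resize(im[220:305,155:230],None,fx=4,fy=4,interpolation=cv2.INTER_CUBIC)
c=np.zeros((600,700,3),np.uint8);c[:600,:400]=a;c[:340,400:700]=b
cv2.imwrite('pics/c1.png',c)
hsv=cv2.cvtColor(im,cv2.COLOR_BGR2HSV)
for n in ['top','scene']:
    s=ld(n);im=s['pixels'];hsv=cv2.cvtColor(im,cv2.COLOR_BGR2HSV)
    P=world(s,*np.meshgrid(np.arange(560),np.arange(420)))
    o=(hsv[...,0]<14)&(hsv[...,1]>150)&(hsv[...,2]>60)
    # hook-grip : orange high
    reg=(P[...,0]>.3)&(P[...,0]<.56)&(P[...,1]>.1)&(P[...,1]<.4)
    g=P[o&reg&(P[...,2]>.06)]; print(n,'grip top',len(g),g.mean(0).round(4),cv2.minAreaRect((g[:,:2]*1000).astype(np.float32)))
    h=P[reg&~o&(P[...,2]>.03)&(P[...,2]<.06)]; print('shank',len(h),h.mean(0).round(4)); 
    r=cv2.fitLine((h[:,:2]).astype(np.float32),cv2.DIST_L2,0,.01,.01).ravel();print(r, h.min(0),h.max(0))
    k=(hsv[...,2]<60)&reg&(P[...,2]<.015); g=P[k];print('pad',cv2.minAreaRect((g[:,:2]*1000).astype(np.float32)),np.median(g[:,2]))
    rf=P[(P[...,2]>.1)&(P[...,2]<.112)&(P[...,0]>.5)&(P[...,0]<.9)&(P[...,1]>-.2)&(P[...,1]<.05)]
    print('roof',len(rf),cv2.minAreaRect((rf[:,:2]*1000).astype(np.float32)))
```

```text
top grip top 4 [0.4408 0.1951 0.0684] ((442.3686828613281, 194.8124237060547), (17.780128479003906, 31.8433895111084), 81.68291473388672)
shank 138 [0.4867 0.2235 0.0483]
[0.8812916  0.47257277 0.48665354 0.2235282 ] [0.42793713 0.18722757 0.03007461] [0.5371271  0.24981867 0.05822859]
pad ((477.6682434082031, 229.90426635742188), (174.71376037597656, 75.83068084716797), 24.55156898498535) 0.003958568891221068
roof 1966 ((751.1405029296875, -166.8787841796875), (102.7591552734375, 166.41653442382812), 77.50646209716797)
scene grip top 164 [0.4405 0.2049 0.0752] ((441.8330383300781, 202.63955688476562), (22.72169303894043, 24.44146156311035), 25.62419319152832)
shank 276 [0.4877 0.2258 0.0486]
[0.9101808  0.41421112 0.4876615  0.22575288] [0.42479127 0.20235006 0.03042316] [0.53443694 0.24929132 0.0585431 ]
pad ((477.10205078125, 230.41220092773438), (171.98394775390625, 76.1623764038086), 25.382394790649414) 0.005794624210219869
roof 1593 ((748.6505126953125, -166.45883178710938), (102.30835723876953, 167.2401123046875), 77.8012924194336)
```

View pics/c1.png

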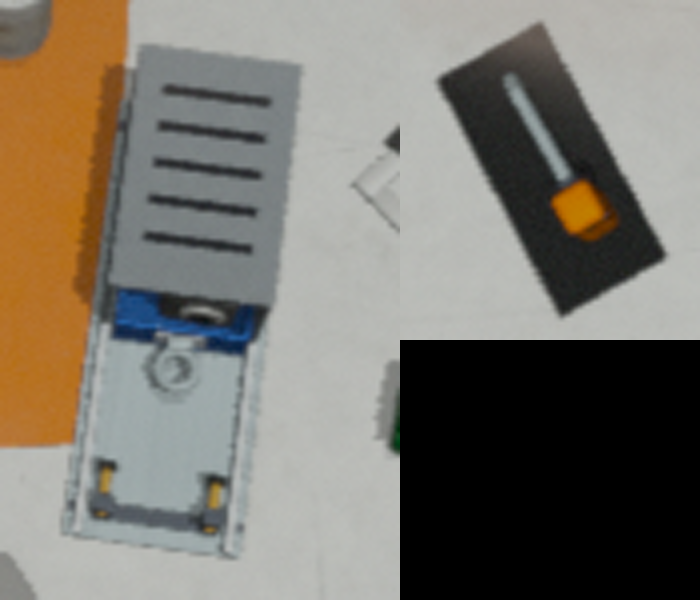

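```bash
cat > m.py <<'E'
from h import *
for n in ['top','scene']:
    s=ld(n);im=s['pixels'];hsv=cv2.cvtColor(im,cv2.COLOR_BGR2HSV)
    P=world(s,*np.meshgrid(np.arange(560),np.arange(420)))
    o=((hsv[...,0]<16)&(hsv[...,1]>150)&(hsv[...,2]>190)).astype(np.uint8)
    x0,x1,y0,y1=(155,230,220,305) if n=='top' else (240,345,295,350)
    m=np.zeros_like(o);m[y0:y1,x0:x1]=o[y0:y1,x0:x1]
    c,_=cv2.findContours(m,0,2);c=max(c,key=cv2.contourArea);r=cv2.minAreaRect(c);print(n,'orange bright px',r,'top face at',world(s,*[np.array(r[0][i]) for i in (0,1)],z=.076).round(4))
    rf=((P[...,2]>.1)&(P[...,2]<.112)&(P[...,0]>.5)&(P[...,0]<.9)&(P[...,1]>-.3)&(P[...,1]<.0)).astype(np.uint8)
    # blue tray
    b=P[(hsv[...,0]>100)&(hsv[...,0]<130)&(hsv[...,1]>150)&(P[...,0]>.6)&(P[...,0]<.75)&(P[...,1]<-.05)&(P[...,1]>-.25)]
    print('blue',len(b),b.mean(0).round(4),cv2.minAreaRect((b[:,:2]*1000).astype(np.float32)))
s=ld('top')
print('eye top',world(s,np.array(328.2),np.array(187.2),z=.032).round(4))
print('hookend', world(s,np.array(155+112/4),np.array(220+78/4),z=.046).round(4))
for q in [(105,463),(217,478),(103,505),(212,520)]:
    print('post',world(s,np.array(285+q[0]/4),np.array(95+q[1]/4),z=.035).round(4))
s2=ld('scene')
print(pix(s2,world(s,np.array(328.2),np.array(187.2),z=.032)))
im=s2['pixels']
c=np.hstack([cv2.resize(im[140:215,260:360],None,fx=4,fy=4,interpolation=cv2.INTER_CUBIC),cv2.resize(im[285:360,240:340],None,fx=4,fy=4,interpolation=cv2.INTER_CUBIC)])
cv2.imwrite('pics/c2.png',c)
E
python3 m.py
```

```text
Traceback (most recent call last):
  File "m.py", line 8, in <module>
    c,_=cv2.findContours(m,0,2);c=max(c,key=cv2.contourArea);r=cv2.minAreaRect(c);print(n,'orange bright px',r,'top face at',world(s,*[np.array(r[0][i]) for i in (0,1)],z=.076).round(4))
                                  ~~~^^^^^^^^^^^^^^^^^^^^^^^
ValueError: max() iterable argument is empty
```

```bash
sed -i 's/<16)/<22)/; s/>190)/>(180 if n=="top" else 0))/' m.py; sed -i 's/-np.meshgrid/-np.meshgrid/' m.py; python3 -c "
from h import *
s=ld('top');print(cv2.cvtColor(s['pixels'],cv2.COLOR_BGR2HSV)[272,198:204], cv2.cvtColor(ld('scene')['pixels'],cv2.COLOR_BGR2HSV)[304:328:4,314])"; python3 m.py
```

```text
[[ 19 255 191]
 [ 19 255 191]
 [ 19 255 190]
 [ 20 255 192]
 [ 20 255 191]
 [ 19 255 188]] [[ 11 211 190]
 [ 11 209 188]
 [ 11 212  89]
 [  9 188  76]
 [  9 171  82]
 [  9 157  83]]
top orange bright px ((199.1000213623047, 271.70001220703125), (8.497057914733887, 7.602631568908691), 63.43495178222656) top face at [0.4427 0.2016 0.076 ]
blue 223 [ 0.6754 -0.1494  0.0239] ((679.3477172851562, -154.7955780029297), (91.0322036743164, 36.261817932128906), 77.204833984375)
scene orange bright px ((312.5, 314.5), (27.0, 15.0), 90.0) top face at [0.4347 0.2204 0.076 ]
blue 173 [ 0.6664 -0.1462  0.0359] ((674.8557739257812, -154.0198516845703), (91.93579864501953, 34.679874420166016), 76.82220458984375)
eye top [ 0.6406 -0.1435  0.032 ]
hookend [0.5313 0.2435 0.046 ]
post [ 0.5805 -0.0924  0.035 ]
post [ 0.5643 -0.1643  0.035 ]
post [ 0.5528 -0.0884  0.035 ]
post [ 0.5369 -0.158   0.035 ]
(np.float64(297.82776671466553), np.float64(176.5185588648489))
```

View pics/c2.png

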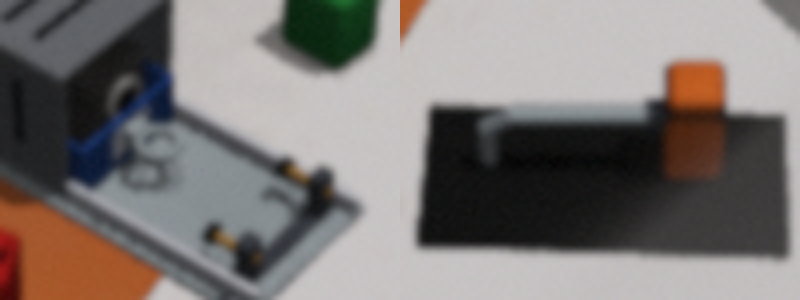

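Both crops confirm it: the hook's orange grip is in scene at about (314,307), with its tip at about (262,325), on the black pad. The steel ring is in front of the blue tray at scene (300,177), between the two posts and the yellow-shanked screws. I'll move over the hook now.

Call:
{"name": "carry_out", "arguments": {"moves": [[0.07,-0.087,0,0,0,0],[0.07,-0.087,0,0,0,0],[0.07,-0.087,0,0,0,0],[0.07,-0.087,0,0,0,0],[0.07,-0.087,0,0,0,0],[0.07,-0.087,0,0,0,0],[0.07,-0.087,0,0,0,0],[0.07,-0.087,0,0,0,0],[0.07,-0.087,0,0,0,0],[0.07,-0.087,0,0,0,0],[0.07,-0.087,0,0,0,0],[0.07,-0.087,0,0,0,0]], "claw": 0}}

```text
t: 1.6
ee_pos: [0.4251, 0.1099, 0.1968]
orientation: [-179.9, -0.1, 25.7]
force: [1.0, -1.1, 0.2]
finger_gap: 0.999
```

Call:
{"name": "carry_out", "arguments": {"moves": [[0.045,-0.072,0,0,0,0],[0.04,-0.06,0,0,0,0],[0,0,0,0,0,0]]}}

```text
t: 1.98
ee_pos: [0.4346, 0.1939, 0.1964]
orientation: [-179.9, -0.1, 26.0]
force: [0.1, 0.1, -0.0]
finger_gap: 1.004
```

```bash
cat > w.py <<'E'
import sys
from h import *
s=grab('wrist');o=get_obs();print(o['ee_pos'].round(4),o['orientation'].round(2),o['joint_pos'].round(1),o['t'],o['force'].round(2),o['finger_gap'])
cv2.imwrite('pics/%s.png'%sys.argv[1],s['pixels'])
print(s['intrinsics'].round(1).tolist(), (-s['view'][:3,3]@s['view'][:3,:3]).round(4), s['view'][2,:3].round(3))
im=s['pixels'];hsv=cv2.cvtColor(im,cv2.COLOR_BGR2HSV)
m=((hsv[...,0]<24)&(hsv[...,1]>150)&(hsv[...,2]>100)).astype(np.uint8)
c,_=cv2.findContours(m,0,2)
for k in sorted(c,key=cv2.contourArea)[-3:]:
    r=cv2.minAreaRect(k);p=cv2.boxPoints(r);print('or',np.round(r[0],1),np.round(r[1],1),round(r[2],1), world(s,np.array(r[0][0]),np.array(r[0][1]),z=.076).round(4))
    print(world(s,p[:,0],p[:,1],z=.076).round(4)[:,:2].tolist())
E
python3 w.py w1
```

```text
[0.4342 0.1927 0.1963] [-1.7993e+02 -6.0000e-02  2.5970e+01] [2.370e+01 6.800e+00 1.115e+02 1.000e-01 6.160e+01 8.770e+01] 2.025 [-0.98  1.23 -0.1 ] 0.9963625614769167
[[296.2, 0.0, 282.0], [0.0, 296.2, 209.3], [0.0, 0.0, 1.0]] [0.5078 0.2292 0.382 ] [0.257 0.123 0.959]
or [541.3 192.8] [ 4.1 15.1] 51.3 [ 0.5628 -0.0486  0.076 ]
[[0.5568, -0.0441], [0.5704, -0.0485], [0.5688, -0.0532], [0.5552, -0.0488]]
or [280.5 188.5] [23. 21.] 90.0 [0.4458 0.2013 0.076 ]
[[0.452, 0.2166], [0.4617, 0.1969], [0.4395, 0.1858], [0.4296, 0.2059]]
or [404.   79.5] [159. 310.] 90.0 [0.5929 0.142  0.076 ]
[[0.5878, 0.3016], [0.7086, 0.0537], [0.5988, -0.0414], [0.4594, 0.2439]]
```

View pics/w1.png

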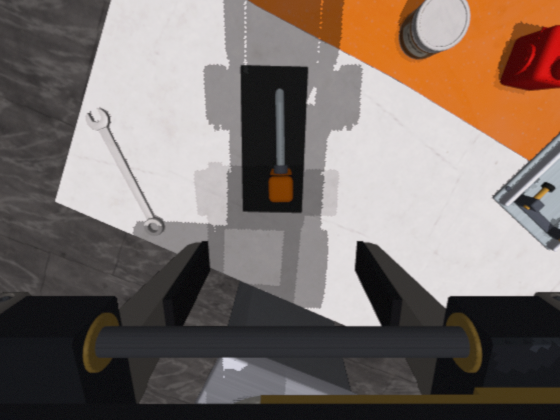

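Wrist view: the hook's grip is at (281,189) and its shank runs straight up to (279,92), so it is aligned with the tool. Going down to grasp.

Call:
{"name": "carry_out", "arguments": {"moves": [[0.024,-0.008,0.05,0,0,0],[0,0,0.08,0,0,0],[0,0,0.08,0,0,0],[0,0,0.06,0,0,0],[0,0,0.02,0,0,0],[0,0,0,0,0,0]]}}

```text
t: 2.78
ee_pos: [0.4435, 0.1959, 0.0486]
orientation: [180.0, -0.1, 25.7]
force: [-0.2, 0.2, -1.0]
finger_gap: 0.998
```

Call:
{"name": "carry_out", "arguments": {"moves": [[0.004,-0.01,0.016,0,0,0],[0,0,0.004,0,0,0],[0,0,0,0,0,0]]}}

```text
t: 3.15
ee_pos: [0.4449, 0.2021, 0.0404]
orientation: [180.0, -0.3, 25.7]
force: [-0.4, -1.0, 0.1]
finger_gap: 0.998
```

Call:
{"name": "carry_out", "arguments": {"moves": [[0,0,0,0,0,0],[0,0,0,0,0,0],[0,0,0,0,0,0],[0,0,0,0,0,0],[0,0,0,0,0,0]], "claw": 1}}

```text
t: 3.78
ee_pos: [0.4454, 0.2024, 0.0412]
orientation: [180.0, -0.4, 25.7]
force: [0.0, 1.2, 0.2]
finger_gap: 0.479
```

Call:
{"name": "carry_out", "arguments": {"moves": [[0,0,0,0,0,0],[0,0,0,0,0,0],[0,0,0,0,0,0],[0,0,0,0,0,0]]}}

```text
t: 4.28
ee_pos: [0.4453, 0.2024, 0.0411]
orientation: [180.0, -0.4, 25.7]
force: [-0.4, -0.2, 0.4]
finger_gap: 0.283
```

Gripped at 26 mm. Now lift, turn to the rack's yaw and carry the hook over the apron.

Call:
{"name": "carry_out", "arguments": {"moves": [[0,0,-0.05,0,0,0],[0,0,-0.06,0,0,0],[0,0,-0.06,0,0,0.08],[0,0,-0.05,0,0,0.085],[0,0,-0.02,0,0,0.085],[0,0,0,0,0,0.085],[0,0,0,0,0,0.085],[0,0,0,0,0,0]]}}

```text
t: 5.28
ee_pos: [0.4427, 0.2012, 0.1639]
orientation: [-179.9, -0.1, -13.2]
force: [-0.3, -0.1, -1.2]
finger_gap: 0.281
```

Call:
{"name": "carry_out", "arguments": {"moves": [[0.02,0.04,0,0,0,0],[0.035,0.08,0,0,0,0],[0.04,0.085,0,0,0,0],[0.04,0.085,0,0,0,0],[0.04,0.085,0,0,0,0],[0.04,0.085,0,0,0,0],[0.04,0.085,0,0,0,0],[0.015,0.04,0,0,0,0],[0,0,0,0,0,0]]}}

```text
t: 6.4
ee_pos: [0.5128, -0.1229, 0.1621]
orientation: [-179.9, -0.0, -11.2]
force: [-0.9, 0.6, -1.4]
finger_gap: 0.279
```

```bash
python3 w.py w2
```

```text
[ 0.5126 -0.1221  0.162 ] [-1.799e+02 -3.000e-02 -1.122e+01] [-1.360e+01  1.380e+01  1.076e+02  1.000e-01  5.850e+01  8.750e+01] 6.45 [-0.58 -0.19 -1.18] 0.2777206280227579
[[296.2, 0.0, 282.0], [0.0, 296.2, 209.3], [0.0, 0.0, 1.0]] [ 0.5927 -0.1388  0.3476] [ 0.28  -0.057  0.958]
or [405.6 238.3] [16.4 60.2] 52.8 [ 0.4605 -0.2362  0.076 ]
[[0.4535, -0.2069], [0.4826, -0.256], [0.4673, -0.2647], [0.4372, -0.2153]]
or [282.  269.5] [41. 42.] 90.0 [ 0.4506 -0.1102  0.076 ]
[[0.4769, -0.094], [0.4688, -0.1351], [0.4231, -0.127], [0.4315, -0.0841]]
or [112.  82.] [164. 224.] 90.0 [ 0.6519 -0.003   0.076 ]
[[0.7262, 0.0627], [0.6915, -0.1112], [0.5661, -0.0789], [0.606, 0.1225]]
```

View pics/w2.png

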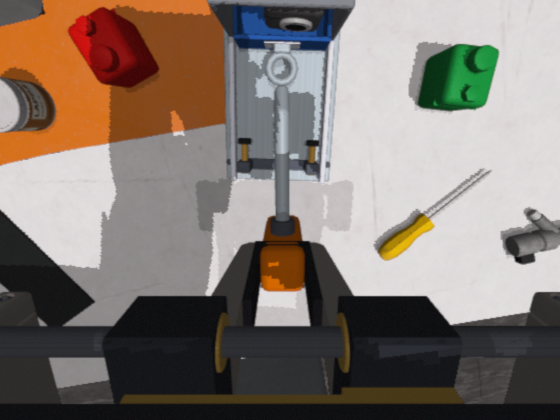

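Run:
```python
from h import *
s=ld('wrist');
c=cv2.resize(s['pixels'][30:130,222:342],None,fx=6,fy=6,interpolation=cv2.INTER_CUBIC);cv2.imwrite('pics/c3.png',c)
def W(u,v,z):return world(s,np.array(float(u)),np.array(float(v)),z=z).round(4)
print('eye',W(282,67,.032),'roof mid',W(282,8,.105))
tcp=np.array([.5126,-.1221,.162]);y=np.radians(-11.22);ex=np.array([np.cos(y),np.sin(y),0])
for x in (.086,.0885,.104):print('pred',x,np.round(pix(s,tcp+ex*x+[0,0,-.0371+.0465]),1))
for x in (.1,):print('tip at',tcp+ex*x, np.round(pix(s,tcp+ex*x+[0,0,-.0371]),1))
```

```text
eye [ 0.6421 -0.1481  0.032 ] roof mid [ 0.6682 -0.1534  0.105 ]
pred 0.086 [281.1 113.2]
pred 0.0885 [281.1 108.6]
pred 0.104 [281.   78.7]
tip at [ 0.61068873 -0.14155768  0.162     ] [281.4  93.9]
```

View pics/c3.png

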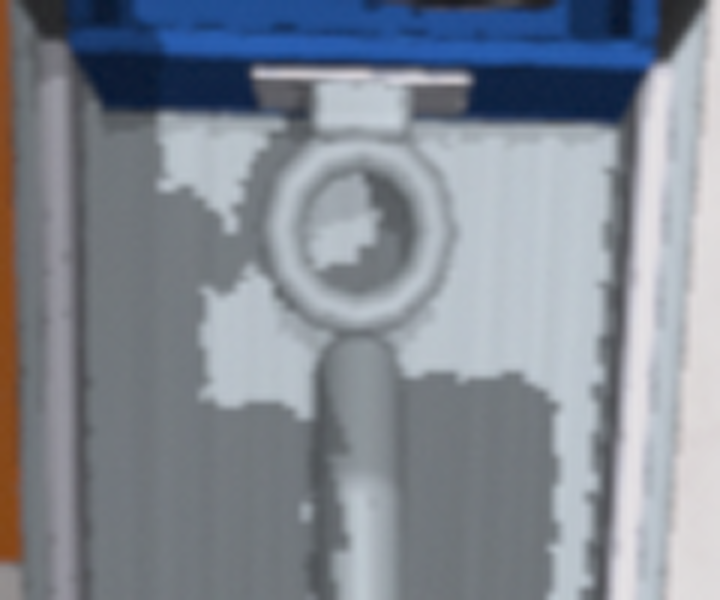

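The ring is directly ahead of the hook in the image, ring at (282,68) and hook end at (281.6,86). I'll advance, lower to just above the eye, and look again.

Call:
{"name": "carry_out", "arguments": {"moves": [[0.035,0,0.02,0,0,0],[0.02,0,0.05,0,0,0],[0.008,0,0.05,0,0,0],[0,0,0.025,0,0,0],[0,0,0,0,0,0]]}}

```text
t: 7.08
ee_pos: [0.5435, -0.1229, 0.0879]
orientation: [-179.8, 0.0, -10.6]
force: [-0.5, -0.6, -1.0]
finger_gap: 0.282
```

```bash
python3 w.py w3
python3 - <<'E'
from h import *
s=ld('wrist');t=grab('scene')
a=cv2.resize(s['pixels'][20:145,222:342],None,fx=4,fy=4,interpolation=cv2.INTER_CUBIC)
b=cv2.resize(t['pixels'][130:230,250:330],None,fx=4,fy=4,interpolation=cv2.INTER_CUBIC)
c=np.zeros((500,800,3),np.uint8);c[:500,:480]=a;c[:400,480:]=b
cv2.imwrite('pics/c4.png',c)
E
```

```text
[ 0.5439 -0.1231  0.0885] [-1.7983e+02 -2.0000e-02 -1.0620e+01] [-13.   21.8 107.3   0.2  50.9  87.5] 7.125 [ 0.72 -0.04 -0.34] 0.28044438025127905
[[296.2, 0.0, 282.0], [0.0, 296.2, 209.3], [0.0, 0.0, 1.0]] [ 0.6237 -0.1383  0.2733] [ 0.282 -0.056  0.958]
or [447. 288.] [19.2 47. ] 53.7 [ 0.482  -0.2377  0.076 ]
[[0.4801, -0.2192], [0.4985, -0.2478], [0.484, -0.2559], [0.4647, -0.2271]]
or [282. 269.] [42. 42.] 90.0 [ 0.5204 -0.1183  0.076 ]
[[0.5397, -0.1065], [0.5342, -0.1364], [0.5001, -0.1307], [0.5059, -0.0994]]
or [109.  95.] [190. 218.] 90.0 [ 0.6587 -0.0343  0.076 ]
[[0.7189, 0.0096], [0.6957, -0.1137], [0.5872, -0.0864], [0.6145, 0.0604]]
```

View pics/c4.png

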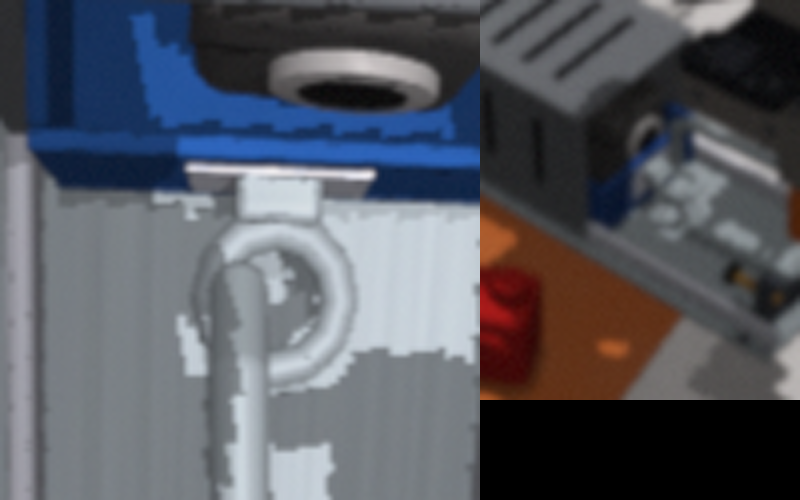

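Run:
```python
from h import *
s=ld('wrist')
e=world(s,np.array(290.7),np.array(95.5),z=.032);print('eye',e.round(4))
y=np.radians(-10.62);tcp=np.array([.5439,-.1231]);y2=np.radians(-12.4)
ex=np.array([np.cos(y2),np.sin(y2)]);ey=np.array([np.sin(y2),-np.cos(y2)])
tip=tcp+.097*ex; d=e[:2]-tip; print('after yaw fix shift x,y tool mm',1e3*d@ex,1e3*d@ey)
ex=np.array([np.cos(y),np.sin(y)]);ey=np.array([np.sin(y),-np.cos(y)]);d=e[:2]-tcp-.097*ex; print('now',1e3*d@ex,1e3*d@ey)
print(pix(s,[*(tcp+.097*ex),.0885-.0371]))
```

```text
eye [ 0.6406 -0.1474  0.032 ]
after yaw fix shift x,y tool mm 2.651453342875194 2.971584658316214
now 2.511064961537304 6.065510609130178
(np.float64(282.7199966914324), np.float64(97.08347885232041))
```

Call:
{"name": "carry_out", "arguments": {"moves": [[0.005,0.007,0,0,0,0.02],[0,0,0,0,0,0],[0,0,0,0,0,0]]}}

```text
t: 7.55
ee_pos: [0.5475, -0.1279, 0.0912]
orientation: [-179.8, -0.3, -12.6]
force: [0.1, -0.1, -1.2]
finger_gap: 0.281
```

```bash
python3 w.py w4|head -1
python3 - <<'E'
from h import *
s=ld('wrist')
cv2.imwrite('pics/c5.png',cv2.resize(s['pixels'][50:145,232:332],None,fx=5,fy=5,interpolation=cv2.INTER_CUBIC))
E
```

```text
[ 0.5475 -0.1279  0.0912] [-179.84   -0.29  -12.57] [-13.4  21.8 106.9   0.2  51.1  89. ] 7.6 [-0.41 -0.02 -1.57] 0.2782840653739608
```

View pics/c5.png

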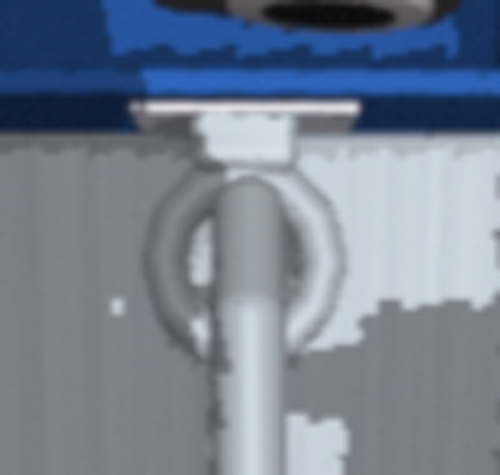

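Hook and ring are laterally centred, at crop u of about 248 and 245. Lowering the tip into the eye.

Call:
{"name": "carry_out", "arguments": {"moves": [[-0.003,0,0.016,0,0,0],[0,0,0.016,0,0,0],[0,0,0.014,0,0,0]]}}

```text
t: 7.98
ee_pos: [0.5461, -0.1276, 0.0671]
orientation: [-179.8, -0.3, -12.6]
force: [0.3, 0.9, -1.1]
finger_gap: 0.284
```

Call:
{"name": "carry_out", "arguments": {"moves": [[0,0,0.014,0,0,0],[0,0,0.008,0,0,0],[0,0,0,0,0,0]]}}

```text
t: 8.35
ee_pos: [0.5455, -0.1274, 0.054]
orientation: [-179.8, -0.2, -12.6]
force: [-0.6, -0.6, 0.1]
finger_gap: 0.281
```

```bash
python3 w.py w5|head -1
python3 - <<'E'
from h import *
s=ld('wrist');t=grab('scene')
a=cv2.resize(s['pixels'][40:165,222:342],None,fx=4,fy=4,interpolation=cv2.INTER_CUBIC)
b=cv2.resize(t['pixels'][130:230,250:330],None,fx=4,fy=4,interpolation=cv2.INTER_CUBIC)
c=np.zeros((500,800,3),np.uint8);c[:500,:480]=a;c[:400,480:]=b
cv2.imwrite('pics/c6.png',c)
E
```

```text
[ 0.5456 -0.1274  0.0542] [-179.84   -0.22  -12.57] [-13.4  24.7 108.3   0.2  46.8  89. ] 8.4 [ 0.08 -0.73 -1.56] 0.28163493455010397
```

View pics/c6.png

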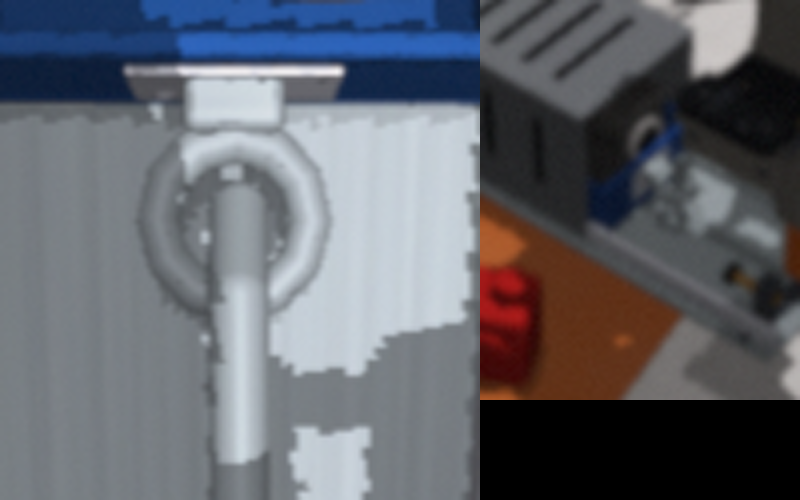

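The tip is inside the ring hole, crop hook at (240,200) within ring centre (235,225). The force is nil and the tip is about 15 mm below the eye's centre. Starting the drag.

Call:
{"name": "carry_out", "arguments": {"moves": [[-0.006,0,0,0,0,0],[-0.01,0,0,0,0,0],[-0.012,0,0,0,0,0],[-0.014,0,0,0,0,0],[-0.014,0,0,0,0,0],[-0.014,0,0,0,0,0]]}}

```text
t: 9.2
ee_pos: [0.5119, -0.1199, 0.0555]
orientation: [-179.8, -0.6, -12.6]
force: [3.8, -0.9, -3.1]
finger_gap: 0.28
```

Call:
{"name": "carry_out", "arguments": {"moves": [[-0.014,0,0.003,0,0,0],[-0.014,0,0.002,0,0,0],[-0.014,0,0.002,0,0,0],[-0.014,0,0.002,0,0,0],[-0.012,0,0.001,0,0,0],[-0.008,0,0,0,0,0]]}}

```text
t: 9.95
ee_pos: [0.4758, -0.1119, 0.0513]
orientation: [-179.8, -1.0, -12.6]
force: [5.2, -0.1, -0.3]
finger_gap: 0.279
```

Call:
{"name": "carry_out", "arguments": {"moves": [[-0.008,0,-0.002,0,-0.006,0],[-0.008,0,-0.001,0,0,0],[-0.007,0,0,0,0,0]]}}

```text
t: 10.32
ee_pos: [0.4633, -0.1091, 0.0525]
orientation: [-179.8, -0.3, -12.6]
force: [4.1, -1.2, -0.7]
finger_gap: 0.279
```

```bash
cat > g.py <<'E'
from h import *
s=grab('top');im=s['pixels'];hsv=cv2.cvtColor(im,cv2.COLOR_BGR2HSV)
P=world(s,*np.meshgrid(np.arange(560),np.arange(420)))
m=(hsv[...,0]>100)&(hsv[...,0]<130)&(hsv[...,1]>150)&(P[...,0]>.45)&(P[...,0]<.75)&(P[...,1]<-.03)&(P[...,1]>-.25)
b=P[m];D=((b[:,:2]-[.6694,-.149])@[-.9767,.2147]);print('blue',len(b),'front dist from roof mm',np.percentile(D,[90,97,99.5])*1e3)
o=get_obs();print(o['ee_pos'].round(4),o['orientation'].round(2),o['force'].round(2),o['t'])
E
python3 g.py
```

```text
blue 487 front dist from roof mm [58.05083295 66.94528748 71.01522045]
[ 0.4628 -0.109   0.0525] [-179.85   -0.32  -12.57] [ 2.73 -0.33 -0.6 ] 10.375
```

Call:
{"name": "carry_out", "arguments": {"moves": [[-0.006,0,0,0,0,0],[-0.006,0,0,0,0,0]]}}

```text
t: 10.62
ee_pos: [0.4568, -0.1077, 0.0524]
orientation: [-179.8, -0.3, -12.6]
force: [4.6, -2.2, -0.1]
finger_gap: 0.28
```

Call:
{"name": "carry_out", "arguments": {"moves": [[-0.006,0,0,0,0,0],[-0.006,0,0,0,0,0]]}}

```text
t: 10.88
ee_pos: [0.4519, -0.1065, 0.0526]
orientation: [-179.8, -0.5, -12.6]
force: [12.0, -1.7, -6.0]
finger_gap: 0.278
```

Call:
{"name": "carry_out", "arguments": {"moves": [[-0.005,0,0,0,0,0]]}}

```text
t: 11.0
ee_pos: [0.452, -0.1065, 0.053]
orientation: [-179.8, -0.8, -12.6]
force: [15.0, -2.5, -10.0]
finger_gap: 0.281
```

Call:
{"name": "carry_out", "arguments": {"moves": [[-0.004,0,0.001,0,0,0],[-0.004,0,0.001,0,0,0]]}}

```text
t: 11.25
ee_pos: [0.4519, -0.1064, 0.0524]
orientation: [-179.8, -1.2, -12.6]
force: [11.5, -2.2, -7.6]
finger_gap: 0.28
```

Call:
{"name": "carry_out", "arguments": {"moves": [[-0.004,0,0.0005,0,0,0],[-0.004,0,0.0005,0,0,0],[-0.004,0,0.0005,0,0,0]]}}

```text
t: 11.62
ee_pos: [0.4518, -0.1063, 0.052]
orientation: [-179.8, -1.9, -12.6]
force: [9.6, -2.1, -7.0]
finger_gap: 0.279
```

Call:
{"name": "carry_out", "arguments": {"moves": [[-0.004,0,0.0005,0,0,0],[-0.004,0,0.0005,0,0,0]]}}

```text
t: 11.88
ee_pos: [0.4511, -0.106, 0.0522]
orientation: [-179.8, -2.2, -12.6]
force: [10.6, -1.5, -3.6]
finger_gap: 0.278
```

```bash
python3 g.py; python3 w.py w6|head -1;python3 - <<'E'
from h import *
s=ld('wrist');t=ld('top')
a=cv2.resize(s['pixels'][0:200,182:382],None,fx=2.5,fy=2.5,interpolation=cv2.INTER_CUBIC)
b=cv2.resize(t['pixels'][120:245,300:375],None,fx=4,fy=4,interpolation=cv2.INTER_CUBIC)
c=np.zeros((500,800,3),np.uint8);c[:500,:500]=a;c[:500,500:]=b
cv2.imwrite('pics/c7.png',c)
E
```

```text
blue 680 front dist from roof mm [83.5866257  94.80729487 96.1196091 ]
[ 0.4511 -0.106   0.0522] [-179.82   -2.26  -12.56] [ 9.63 -1.28 -3.33] 11.925
[ 0.4511 -0.106   0.0522] [-179.82   -2.24  -12.56] [-13.6  17.  121.7   0.3  39.1  88.7] 11.975 [ 8.32 -1.15 -3.04] 0.2782061937736786
```

View pics/c7.png

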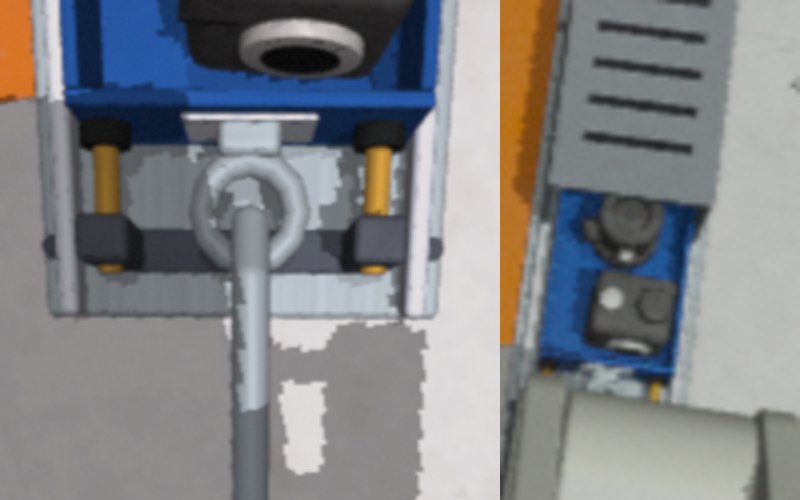

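Both caps bear on the tray front (crop (105,130) and (380,130)), and both adapters are standing. I'll hold slightly firmer for more than half a second to be sure, countering the slow pitch drift.

Call:
{"name": "carry_out", "arguments": {"moves": [[-0.005,0,0,0,-0.005,0],[-0.005,0,0,0,-0.005,0],[-0.005,0,0,0,-0.005,0]]}}

```text
t: 12.35
ee_pos: [0.4514, -0.106, 0.0537]
orientation: [-179.8, -1.7, -12.5]
force: [11.7, -2.2, -6.2]
finger_gap: 0.278
```

Call:
{"name": "carry_out", "arguments": {"moves": [[-0.005,0,0,0,-0.005,0],[-0.005,0,0,0,-0.005,0],[-0.005,0,0,0,-0.005,0]]}}

```text
t: 12.72
ee_pos: [0.4517, -0.106, 0.0548]
orientation: [-179.8, -1.2, -12.5]
force: [12.3, -1.4, -8.6]
finger_gap: 0.284
```

Held at about 12 N, roughly 7.5 N above sliding. Relax to the hole's centre, then lift out.

Call:
{"name": "carry_out", "arguments": {"moves": [[0.006,0,0,0,0,0],[0.003,0,0,0,0,0],[0,0,0,0,0,0]]}}

```text
t: 13.1
ee_pos: [0.4523, -0.1062, 0.0537]
orientation: [-179.8, -0.8, -12.5]
force: [2.1, -0.2, -2.0]
finger_gap: 0.279
```

Call:
{"name": "carry_out", "arguments": {"moves": [[0.006,0,0,0,0,0],[0.003,0,0,0,0,0],[0,0,0,0,0,0]]}}

```text
t: 13.48
ee_pos: [0.4554, -0.1068, 0.0533]
orientation: [-179.8, -0.6, -12.6]
force: [-0.9, -0.3, -1.3]
finger_gap: 0.28
```

Free (force is back to the hook's weight only). Lift gently.

Call:
{"name": "carry_out", "arguments": {"moves": [[0.001,0,-0.01,0,0,0],[0,0,-0.015,0,0,0],[0,0,-0.015,0,0,0]]}}

```text
t: 13.85
ee_pos: [0.4551, -0.1068, 0.0742]
orientation: [-179.8, -0.6, -12.5]
force: [-0.6, -0.2, -1.6]
finger_gap: 0.279
```

Call:
{"name": "carry_out", "arguments": {"moves": [[0,0,-0.03,0,0,0],[0,0,-0.05,0,0,0],[0,0,-0.06,0,0,0],[0,0,-0.04,0,0,0],[0,0,0,0,0,0]]}}

```text
t: 14.48
ee_pos: [0.4548, -0.1071, 0.1717]
orientation: [-179.8, -0.8, -12.5]
force: [0.3, -0.3, -1.8]
finger_gap: 0.279
```

```bash
python3 g.py; python3 w.py w7
python3 - <<'E'
from h import *
s=ld('wrist');im=s['pixels']
# shank centreline & hook end column stats: print grip/hook profile
a=im.copy();cv2.imwrite('pics/w7b.png',a)
hsv=cv2.cvtColor(im,cv2.COLOR_BGR2HSV)
g=cv2.cvtColor(im,cv2.COLOR_BGR2GRAY);print(g[70:110:2,282].tolist())
E
```

```text
blue 373 front dist from roof mm [27.09996296 33.36023631 44.20576168]
[ 0.4542 -0.107   0.1708] [-179.82   -0.71  -12.55] [ 0.3  -0.04 -1.77] 14.525
[ 0.4537 -0.1068  0.1699] [-179.82   -0.62  -12.55] [-13.6   7.5 114.5   0.2  57.4  88.8] 14.575 [ 0.27  0.   -1.21] 0.27802331828599985
[[296.2, 0.0, 282.0], [0.0, 296.2, 209.3], [0.0, 0.0, 1.0]] [ 0.5316 -0.1245  0.3573] [ 0.267 -0.063  0.962]
or [412.8 186.1] [17.2 64.3] 49.4 [ 0.4488 -0.2344  0.076 ]
[[0.4408, -0.2044], [0.4713, -0.2542], [0.4566, -0.2636], [0.4251, -0.2135]]
or [281.5 270. ] [40. 41.] 90.0 [ 0.3888 -0.0912  0.076 ]
[[0.4155, -0.0756], [0.4064, -0.1168], [0.361, -0.1075], [0.3704, -0.0647]]
or [112.  59.] [118. 224.] 90.0 [0.6169 0.008  0.076 ]
[[0.6786, 0.0818], [0.6383, -0.0984], [0.5489, -0.0734], [0.5932, 0.1258]]
[63, 45, 78, 79, 130, 165, 173, 130, 142, 143, 142, 143, 142, 143, 142, 143, 142, 143, 145, 162]
```

Call:
{"name": "carry_out", "arguments": {"moves": [[-0.012,-0.045,0,0,0,0],[-0.024,-0.08,0,0,0,0],[-0.024,-0.09,0,0,0,0],[-0.024,-0.09,0,0,0,0],[-0.024,-0.09,0,0,0,0],[-0.024,-0.09,0,0,0,0],[-0.024,-0.08,0,0,0,0],[-0.008,-0.04,0,0,0,0],[0,0,0,0,0,-0.085],[0,0,0,0,0,-0.085],[0,0,0,0,0,-0.085],[0,0,0,0,0,-0.085]]}}

```text
t: 16.08
ee_pos: [0.4305, 0.2145, 0.1565]
orientation: [179.9, 0.6, 19.0]
force: [0.5, 0.1, -2.0]
finger_gap: 0.279
```

Call:
{"name": "carry_out", "arguments": {"moves": [[0,0,0.03,0,0,-0.075],[0.01,0.014,0.05,0,0,0],[0,0,0.05,0,0,0],[0,0,0.035,0,0,0],[0,0,0,0,0,0]]}}

```text
t: 16.7
ee_pos: [0.4335, 0.2081, 0.0667]
orientation: [179.9, 1.1, 26.1]
force: [-0.1, -0.1, -2.2]
finger_gap: 0.277
```

```bash
python3 w.py w8
python3 - <<'E'
from h import *
s=grab('scene')
cv2.imwrite('pics/c8.png',cv2.resize(s['pixels'][255:375,220:380],None,fx=5,fy=5,interpolation=cv2.INTER_CUBIC))
w=ld('wrist');P=world(w,*np.meshgrid(np.arange(560),np.arange(420)));im=w['pixels']
k=(im.max(-1)<60)&(P[...,2]<.012)&(P[...,0]<.6)&(P[...,1]>.1);g=P[k];print('pad',cv2.minAreaRect((g[:,:2]*1000).astype(np.float32)))
E
```

```text
[0.4341 0.2083 0.0674] [179.94   1.06  26.08] [ 2.550e+01  1.840e+01  1.165e+02 -1.000e-01  4.620e+01  8.950e+01] 16.75 [-1.37 -1.54 -2.16] 0.2768825023196833
[[296.2, 0.0, 282.0], [0.0, 296.2, 209.3], [0.0, 0.0, 1.0]] [0.5101 0.2456 0.2505] [0.274 0.135 0.952]
or [282. 232.] [34. 12.] 0.0 [0.4464 0.2143 0.076 ]
[[0.4379, 0.2222], [0.4453, 0.2257], [0.4547, 0.2065], [0.4474, 0.2027]]
or [282. 268.] [44. 42.] 90.0 [0.4234 0.203  0.076 ]
[[0.4317, 0.2222], [0.4436, 0.1979], [0.4146, 0.1829], [0.4021, 0.2085]]
or [486.6  21.1] [221.2  85.5] 31.2 [0.5974 0.1712 0.076 ]
[[0.5789, 0.2298], [0.6136, 0.2264], [0.6167, 0.1102], [0.5783, 0.1057]]
pad ((-333.796142578125, 325.6612548828125), (277.36773681640625, 1820.2723388671875), 79.27373504638672)
```

Call:
{"name": "carry_out", "arguments": {"moves": [[0,0,0.02,0,0.012,0],[0,0,0.018,0,0,0],[0,0,0.004,0,0,0],[0,0,0,0,0,0]]}}

```text
t: 17.3
ee_pos: [0.4366, 0.2096, 0.0488]
orientation: [179.9, -0.3, 26.1]
force: [0.7, -0.9, -1.1]
finger_gap: 0.278
```

Call:
{"name": "carry_out", "arguments": {"moves": [[0,0,0.008,0,0,0],[0,0,0.005,0,0,0]]}}

```text
t: 17.55
ee_pos: [0.4372, 0.2099, 0.0426]
orientation: [179.9, -0.4, 26.1]
force: [-0.1, -0.2, -2.4]
finger_gap: 0.279
```

Call:
{"name": "carry_out", "arguments": {"moves": [[0,0,0.003,0,0,0],[0,0,0.002,0,0,0]]}}

```text
t: 17.8
ee_pos: [0.4383, 0.2103, 0.041]
orientation: [179.9, -0.5, 26.1]
force: [-1.2, -2.1, 16.1]
finger_gap: 0.282
```

Contact at TCP z 0.041, the same as at the grasp. Relax and open.

Call:
{"name": "carry_out", "arguments": {"moves": [[0,0,0,0,0,0],[0,0,0,0,0,0]]}}

```text
t: 18.05
ee_pos: [0.4383, 0.2103, 0.0413]
orientation: [179.9, -0.5, 26.1]
force: [-0.8, -0.3, -1.8]
finger_gap: 0.28
```

Call:
{"name": "carry_out", "arguments": {"moves": [[0,0,0,0,0,0],[0,0,0,0,0,0],[0,0,0,0,0,0],[0,0,0,0,0,0],[0,0,0,0,0,0],[0,0,0,0,0,0],[0,0,0,0,0,0]], "claw": 0}}

```text
t: 18.92
ee_pos: [0.4386, 0.2105, 0.0412]
orientation: [179.9, -0.5, 26.1]
force: [0.3, 0.0, 0.1]
finger_gap: 0.995
```

Call:
{"name": "carry_out", "arguments": {"moves": [[0,0,-0.02,0,0,0],[0,0,-0.05,0,0,0],[0,0,-0.08,0,0,0],[0,0,-0.08,0,0,0],[0,0,-0.08,0,0,0],[-0.04,0,-0.04,0,0,0],[-0.06,0,0,0,0,0],[0,0,0,0,0,0]]}}

```text
t: 19.92
ee_pos: [0.3912, 0.1875, 0.2265]
orientation: [179.9, -0.7, 26.1]
force: [-0.5, 0.4, 0.9]
finger_gap: 1.005
```

```bash
python3 g.py
python3 - <<'E'
from h import *
s=grab('scene');w=grab('wrist');t=ld('top')
cv2.imwrite('pics/top_end.png',t['pixels'])
a=cv2.resize(s['pixels'][130:370,200:360],None,fx=2.5,fy=2.5,interpolation=cv2.INTER_CUBIC)
b=cv2.resize(w['pixels'][40:360,160:480],(400,400))
c=np.zeros((600,800,3),np.uint8);c[:,:400]=a;c[:400,400:]=b
c[400:,400:]=cv2.resize(t['pixels'][100:300,155:395],(400,200)) if 0 else cv2.resize(t['pixels'][90:290,100:500],(400,200))
cv2.imwrite('pics/end.png',c)
E
```

```text
blue 684 front dist from roof mm [83.8503936  94.77550159 96.45115109]
[0.3925 0.1882 0.2268] [179.93  -0.82  26.09] [-0.33  0.82  0.65] 19.975
```

View pics/end.png

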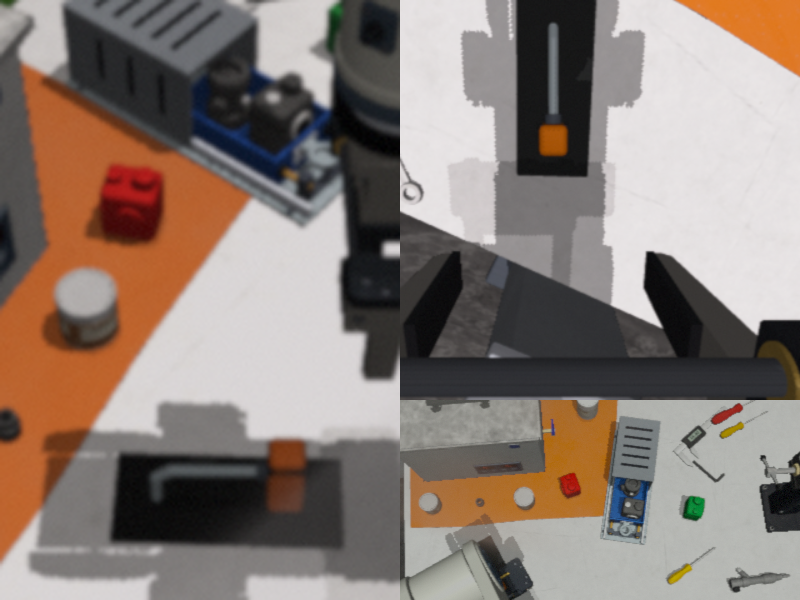

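The hook stands upright on the pad with its grip and tip on it. The tray is out at the stops (front at 96 mm, same as while pulled), both adapters are standing, and the bystanders look untouched. Handing in.

```bash
python3 -c "
from h import *
print(job.hand_in())"
```

```text
the job is handed in; nothing more can be done
None
```

I hooked the tray and dragged it out until it bore on both stop screws. I then unhooked it and stood the hook back upright on its pad. The job was handed in at about 20 s of the 67 s allowed.

- **Pull:** Sliding took about 4.5 N. Against the stops I pulled about 10–12 N for well over half a second. One brief reading reached about 15 N, roughly 10.7 N above sliding, which is slightly over the 5–10 N target.
- **Last checks:** The final picture shows the tray still out, with its front about 96 mm from the roof edge. That is the same as while pulled, within 0.5 mm. Both adapters are standing, the hook's grip and tip are both on the pad, and the things beside the work look untouched.
- **Disagreement and drift:** The top and wrist cameras disagreed by about 4 mm sideways on the eye's position. I settled it with close wrist views before lowering the tip. The tool pitched by up to about 2° during the pull, and I corrected that afterwards.

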